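# Dock the snorkel keeper and snap its locking cap home

## Robot

A 6-joint arm with a two-finger parallel gripper is mounted at the origin on the work surface. World frame = base frame: x ahead of the robot, y to its left, z up, the work surface at z = 0. Lengths are in m, angles in degrees, forces in N, time in s.
With the tool pointing down it reaches from about 0.3 to 0.75 m from the base axis. Payload 8.5 kg.
Tool frame: the origin (TCP) lies at the very end of the fingers, on their centre line; the grasp point (between the pads) lies 19 mm behind it; x points along the fingers, y is the direction in which the jaws open and shut, and the axes are right-handed (so a half turn about x gives the same grasp; the last joint's range is limited). The gripper opens to 85 mm and grips with 20 to 120 N. Pads are 22 mm wide; open, the fingers measure 114 mm over their backs; the gripper's body (76 mm by 85 mm) begins 54 mm behind the grasp point. The pads swing forward as they close: fully open they stand 13 mm farther back than shut.
Start: joints at [62.263, 21.807, 74.336, -0, 83.858, -12.336], TCP at [0.146, 0.53, 0.231] pointing down, gripper open.
Joint ranges: [-178.18, 178.18], [-50.72, 133.34], [12.68, 142.11], [-81.47, 261.47], [9.98, 163.14], [-165.26, 165.26]. Speed limits (degrees/s): [136.94, 136.94, 180, 180, 180, 180].

## Interface

Orientations are given as a 3x3 rotation matrix whose columns are the frame's x, y, z axes.
In Python, from rig import sensors, cams, env gives the robot as it stands.
- The arm moves only by the shell command python3 -m crank 'ROWS' [FORCE]. ROWS is a JSON object of lists of equal length, an entry for each row: "hand": the closure in counts, from 0 (fully open) to 255 (shut); "translation": the shift along the tool's x, y, z in m, a list of three; "dr": the turn, a rotation vector about the tool's x, y, z in rad, a list of three. A call has 1 to 5 rows; each row is the pose to reach, as a shift and turn from the pose commanded when the call began, along the tool's axes at that moment; what a row does not reach only later rows make up. A row lasts 1/10 s, in which the tool goes at most 50 mm and 8.59 degrees, less where a joint would pass 70% of its speed; a pose out of reach is approached as far as the arm can. A call with a gripper value outside its range is refused whole. The fingers move at their own pace and stop on an object; FORCE is the grip in N (left out, the last holds). Time passes only in rows, so rows that repeat a pose let the fingers close. It gives the time, the measured TCP pose, the force and the opening at its end, in the units of the state.
- sensors.observe(): the state, without advancing time (a new reading comes with each control period).
- cams.get_image(name): name is "scene" or "top"; returns (picture, depth): 420x560x3 uint8, blue, green, red; 420x560 float32, m along the optical axis (not along the pixel's ray), 0 where there is no reading.
- cams.calibration(name): a dict with "vertical_fov" (degrees; the focal length in pixels is half the picture's height over the tangent of half this angle, whatever the lens; pixels are square), "cx", "cy" (the principal point, pixels), "extrinsics" (4x4, takes a point from camera to world coordinates). Camera axes: x right, y down, z forward; pixel columns grow to the right and rows downward; lengths in m; the calibration is good to about 2 mm. A picture is of the moment at which its call begins. calibration takes no time and is no camera call.
- env.close_job(): hands the job in, once; it reports no verdict.
The state is a dict: "time_s": time; "q": joint angles; "qvel": joint speeds; "joint_efforts": joint torques, N m; "position": TCP position; "tool_rot": TCP orientation; "ft_force": force on the tool from outside, world axes, zero at the start; "wrist_torque": the same for the moment, N m; "grip_width": finger opening in m.
Only numpy, scipy, OpenCV 4.12 (cv2) and the standard library are available. Lean on these libraries where they do the work, as an engineer would, in place of code of your own. Each camera call takes 0.05 s, during which the arm holds its last target. There are 200 camera calls.

## Task

Slide the loose yellow snorkel keeper along the white rail until it butts flush against the blue fitted neighbour, then fit the loose red snap cap over the steel stud standing in the keeper's slot and press it straight down through the click until it sits fully home on the keeper. Do not let go at the end: finish while still pressing the cap firmly down, with the keeper still flush, and leave the dive mask, shells, flashlight and scrub brush where they are.

Things in the scene. Friction and masses are not known exactly. Their poses are not given: they have to be found in the camera images.
- rail: White docking rail fixed to the table, 136 (x) x 280 (y) x 14 mm, z up; origin: centre of its underside. Groove along y (x -6.5 to 46.5 mm, floor z 8) between ledges with tops at z 14. Fixed on it: blue neighbour (x -5 to 45, y 40 to 135, top z 59) with its own grey cap (x -38, y 105, 40 mm across, top z 67), and the bare steel stud at x -38, y 10.
- stud_seat (a point): On the axis of the bare steel stud, 19 mm above the table: where the centre of the cap's underside rests when fully home, on the keeper's tongue. Axes as the rail's. Stud 16 mm thick, straight to 19 mm above this point, then coned to 11 mm wide at 22 mm above. Four spring beads, centres 11 mm above this point, stick out 4 mm around it.
- dock_face (a point): On the blue neighbour's flat face that looks along the rail's -y, 20 mm above the table, middle of the groove. Axes as the rail's. The yellow keeper's end face must come flush against it.
- keeper: Loose yellow snorkel keeper, about 110 g, in the rail's groove with 1.5 mm play each side, 30 to 80 mm short of the neighbour. Axes as the rail's; origin: centre of the foot's underside, 8 mm above the table. Foot 50 (x) x 60 (y) x 14 mm. Slides along the groove with light friction.
- keeper_grip (a point): Good grip point, on the keeper's middle 38 mm above its origin (46 above the table), axes as the keeper's. The upper body is 36 mm wide in x and 56 mm long in y; its two flat outer sides at x -18 and +18 rise from z 14 to 51 mm above the keeper's origin, the upper 21 mm as two 7 mm clip arms with a gap between.
- keeper_face (a point): Centre of the keeper's flat +y end face, 12 mm above its origin; axes as the keeper's. Coincides with dock_face when flush.
- keeper_slot (a point): On top of the tongue (5 mm thick, 40 mm long in y, reaching out from the foot to 20 mm beyond this point in -x): where the stud's axis stands when flush. The slot is 20 mm wide in x around this point, open to +y, and ends 10 mm behind it (2 mm clear of the stud).
- cap: Loose red plastic snap cap, about 30 g, upright on the table; origin: centre of its underside, z up its axis. Skirt 34 mm across (z 0 to 24 mm), flange 40 mm across (z 24 to 28), grip knob (z 28 to 48). Open below: lip with an 18.6 mm bore at z 0 to 6, wider inside, roof underside at z 24.
- cap_knob (a point): Mid-height of the cap's grip knob (24 mm across, 20 mm high), 38 mm above the cap's underside. Over the stud the cap first rests on the beads about 15 mm above home; it takes about 10 N downward until the lip is over the beads (click: force drops, some 10 mm above home); the last 5 mm the beads help it down onto the tongue.
- shell_a: Brown cone shell, 53 mm long, 26 mm thick, lying on the table; to be left alone. Origin at the centre of its underside.
- shell_b: White cone shell, 53 mm long, 26 mm thick, lying on the table; to be left alone. Origin at the centre of its underside.
- flashlight: Aluminium flashlight with rubber toggle, 120 mm long, 36 mm thick, lying along its x; to be left alone. Origin under its middle.
- brush: Short green plastic scrub brush, 152 mm long, 34 mm high, lying along its x; to be left alone. Origin under its middle.
- mask: Mirrored dive mask standing up, 160 mm wide along its y, 85 mm high, about 60 mm deep; to be left alone. Origin at the centre of its underside.
Mind the look-alikes: they are no part of the job. Several things have the shape of the keeper; the one meant has the colours described above.

How it is judged (in metres and radians):
On the way, in this order (a step that is already met when the one before it is completed fails the run):
1. the keeper lies in the groove, flush against the blue neighbour (y of keeper_face in the frame of dock_face above -0.002 m and z of keeper_face in the frame of dock_face below 0.004 m and x of keeper_face in the frame of dock_face between -0.004 and 0.004 m and angle between keeper's own z axis and vertical below 0.08 rad), for 0.2 s.
2. the cap has clicked over the stud and sits fully home (horizontal distance between cap and stud_seat below 0.003 m and z of cap in the frame of stud_seat between -0.003 and 0.002 m and angle between cap's own z axis and vertical below 0.12 rad), for 0.2 s.
At the end, for the whole second after the job is handed in: Keeper in the groove (4 mm, tilt under 0.08 rad), under 3 mm gap to the neighbour; cap within 3 mm of the stud's axis, underside within 2 mm of home (no more than 3 mm below it), tilt under 0.12 rad; fingers push it (over 2 N) so that it bears on the keeper with over 2 N (all of step 2 and y of keeper_face in the frame of dock_face above -0.003 m and z of keeper_face in the frame of dock_face below 0.004 m and x of keeper_face in the frame of dock_face between -0.004 and 0.004 m and angle between keeper's own z axis and vertical below 0.08 rad and contact force between cap and keeper above 2 N and contact force between the fingers and cap above 2 N); the arm keeps its last pose, push and grip.
It fails at once if a bystander is shifted by more than 30 mm (distance of any of shell_a, shell_b, flashlight, brush, mask from where it was at the start of the episode above 0.03 m).
It also fails if it takes over 54 s, if anything falls off the work surface, if the arm or the gripper's body presses on something with over 40 N, if the wrist force passes 120 N, or if a joint passes its speed limit or range.

## Working session

There is one attempt and no reset: what is moved stays moved. The work goes in short steps, Python scripts to look and compute and a shell command to move; the robot and the scene stay as the last step left them, time stands still between calls to the robot, and variables do not carry over. Pictures are saved under pics/ and viewed, about 8 in all and at most 12, crops included, and the job is handed in when it is done.

```bash
ls; mkdir -p pics; cat > h.py <<'E'
import numpy as np, cv2
from rig import sensors, cams, env
def cam(n):
    c=cams.calibration(n); f=210/np.tan(np.radians(c['vertical_fov']/2)); return f,c['cx'],c['cy'],np.array(c['extrinsics'])
def world(n,d):
    f,cx,cy,T=cam(n); v,u=np.mgrid[0:420,0:560]
    P=np.stack([(u-cx)/f*d,(v-cy)/f*d,d],-1); return P@T[:3,:3].T+T[:3,3]
def ray(n,u,v,z):
    f,cx,cy,T=cam(n); r=T[:3,:3]@np.array([(u-cx)/f,(v-cy)/f,1]); o=T[:3,3]; return o+r*(z-o[2])/r[2]
def proj(n,p):
    f,cx,cy,T=cam(n); q=T[:3,:3].T@(np.array(p)-T[:3,3]); return q[0]/q[2]*f+cx,q[1]/q[2]*f+cy
E
python3 - <<'E'
from h import *
for n in('top','scene'):
    im,d=cams.get_image(n); np.savez(f'{n}0.npz',im=im,d=d); cv2.imwrite(f'pics/{n}0.png',im); print(n,cam(n),(d==0).mean())
s=sensors.observe(); print(s)
E
```

```text
pics
top (np.float64(410.16970680351056), 279.56694631838894, 206.99247964827285, array([[-1.56986119e-02, -9.91152891e-01,  1.31793402e-01,
         4.15634175e-01],
       [-9.99874410e-01,  1.58479424e-02,  8.41742796e-05,
        -6.82033217e-02],
       [-2.17208383e-03, -1.31775529e-01, -9.91277202e-01,
         1.24476263e+00],
       [ 0.00000000e+00,  0.00000000e+00,  0.00000000e+00,
         1.00000000e+00]])) 0.004056122448979592
scene (np.float64(532.608065740841), 279.7975114173495, 216.6538220717528, array([[-0.85830757,  0.3592082 , -0.36643907,  1.02648391],
       [ 0.51311908,  0.60654579, -0.60729813,  0.72530706],
       [ 0.0041156 , -0.70927546, -0.70491942,  0.95117111],
       [ 0.        ,  0.        ,  0.        ,  1.        ]])) 0.0041964285714285714
{'time_s': 0.1, 'q': array([ 6.22637206e+01,  2.18386802e+01,  7.43785287e+01, -4.43177879e-04,
        8.38589107e+01, -1.23362045e+01]), 'qvel': array([-0.03817927, -0.07260302, -0.33516754,  0.05106007, -0.05448039,
       -0.06079531]), 'joint_efforts': array([ 4.80319330e-03, -4.49220121e+01, -2.31659031e+01, -1.69550881e-04,
        3.65587010e-03,  1.18414897e-05]), 'position': array([0.1459416 , 0.53001597, 0.23077007]), 'tool_rot': array([[-6.11498012e-04,  2.65556178e-01,  9.64095194e-01],
       [-1.17946676e-03,  9.64094512e-01, -2.65556738e-01],
       [-9.99999117e-01, -1.29950565e-03, -2.76327192e-04]]), 'ft_force': array([-0.22845723, -0.29644424,  0.59472945]), 'wrist_torque': array([0.0223604 , 0.05836252, 0.01160739]), 'grip_width': 0.08533844947227862}
```

View pics/top0.png

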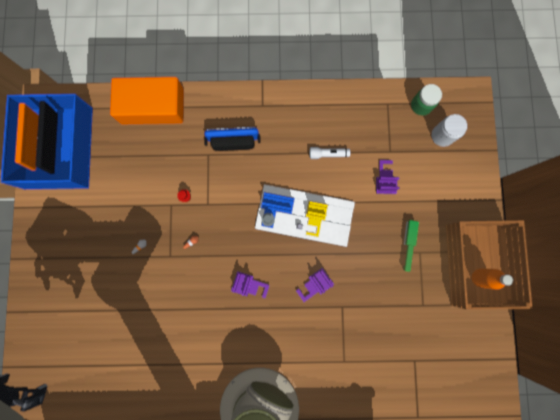

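View pics/scene0.png

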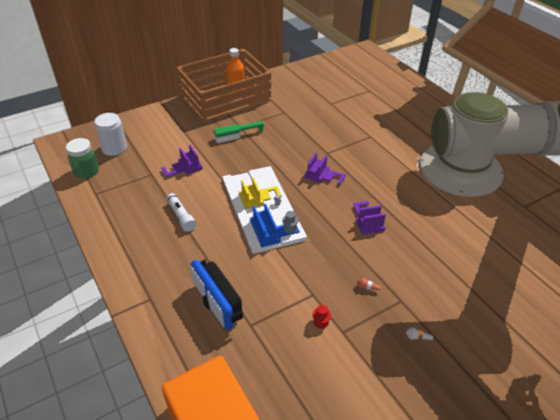

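The top view shows the white rail at about (305,215), blue neighbour (277,202), yellow keeper (316,215), red cap (184,195), brown shell (190,241), white shell (139,246), mask (232,137) and flashlight (330,153). The scene view has the keeper at (255,195), stud (278,200) and cap (321,317). Next I'll measure them.

```bash
cat > m.py <<'E'
from h import *
R={}
for n in('top','scene'):
    D=np.load(f'{n}0.npz'); im,d=D['im'],D['d']; W=world(n,d); hsv=cv2.cvtColor(im,cv2.COLOR_BGR2HSV); H,S,V=cv2.split(hsv)
    near=(abs(W[...,0]-.5)<.3)&(abs(W[...,1])<.45)&(d>0)
    def big(m):
        k,l,st,c=cv2.connectedComponentsWithStats(m.astype(np.uint8)); i=1+np.argmax(st[1:,4]); return l==i
    c=proj('top',[0,0,0])
    ry=W[...,1]+.11
    box=(abs(W[...,0]-.49)<.12)&(abs(W[...,1]+.13)<.18)
    rail=big(box&(W[...,2]>.004)&(W[...,2]<.10))
    red=big(near&((H<6)|(H>174))&(S>180)&(V>80)&(W[...,1]>.1)&(W[...,1]<.3))
    yel=big(box&(H>20)&(H<35)&(S>150)); blu=big(box&(H>100)&(H<125)&(S>150))
    # rail rect: pixels contour -> rays on z=14mm
    cn=max(cv2.findContours(((box&(S<60)&(V>150))|yel|blu).astype(np.uint8),0,1)[0],key=cv2.contourArea)[:,0]
    P=np.array([ray(n,u,v,.014)[:2] for u,v in cn],np.float32)
    print(n,'rail rect',cv2.minAreaRect(P*1000))
    for nm,m in(('yel',yel),('blu',blu),('red',red)):
        p=W[m]; v,u=np.nonzero(m); zt=np.percentile(p[:,2],97)
        t=p[p[:,2]>zt-.006]; print(nm,m.sum(),'px',u.min(),u.max(),v.min(),v.max(),'zmax',zt.round(4),'topmean',t.mean(0).round(4),cv2.minAreaRect((t[:,:2]*1000).astype(np.float32)))
        if nm=='red':
            print(' all', p.min(0).round(4),p.max(0).round(4), 'centroid ray z=.026', ray(n,u.mean(),v.mean(),.026).round(4))
    f=5 if n=='top' else 4
    x0,y0=(245,175) if n=='top' else (215,155)
    cv2.imwrite(f'pics/{n}z.png',cv2.resize(im[y0:y0+80,x0:x0+120 if n=='top' else x0+100],None,fx=6,fy=6,interpolation=cv2.INTER_CUBIC))
E
python3 m.py
```

```text
top rail rect ((553.3486328125, -143.1097412109375), (283.3352966308594, 140.03253173828125), 78.30004119873047)
yel 433 px 306 326 201 235 zmax 0.0617 topmean [ 0.5637 -0.1743  0.0889] ((494.685302734375, -140.51219177246094), (58.07624435424805, 206.24685668945312), 63.27701950073242)
blu 485 px 262 293 195 215 zmax 0.0616 topmean [ 0.585 -0.065  0.082] ((516.9447631835938, -45.84794998168945), (87.0283203125, 188.36253356933594), 77.64543914794922)
red 125 px 178 189 190 201 zmax 0.052 topmean [0.6186 0.2196 0.0488] ((619.7009887695312, 220.6062469482422), (21.237472534179688, 21.362735748291016), 89.84735870361328)
 all [0.5996 0.2024 0.0055] [0.6339 0.2367 0.053 ] centroid ray z=.026 [0.6177 0.2202 0.026 ]
scene rail rect ((555.81640625, -143.34649658203125), (286.44537353515625, 140.3721923828125), 78.16157531738281)
yel 534 px 240 280 179 207 zmax 0.0618 topmean [ 0.5743 -0.1703  0.0602] ((572.2344970703125, -173.3862762451172), (50.668724060058594, 34.568302154541016), 76.79203033447266)
blu 546 px 251 291 205 244 zmax 0.0617 topmean [ 0.5911 -0.0622  0.0596] ((596.3063354492188, -60.33050537109375), (89.35880279541016, 34.34718322753906), 78.98130798339844)
red 315 px 313 330 305 327 zmax 0.0505 topmean [0.6218 0.2224 0.0486] ((621.5850219726562, 222.13665771484375), (23.682523727416992, 21.9650936126709), 25.52298927307129)
 all [0.598  0.2032 0.002 ] [0.6401 0.2413 0.0519] centroid ray z=.026 [0.6218 0.2235 0.026 ]
```

```bash
python3 - <<'E'
import cv2,numpy as np
a=cv2.imread('pics/topz.png');b=cv2.imread('pics/scene0.png')[160:255,215:310]
a=a[:, :570]; b=cv2.resize(b,(570,570),interpolation=cv2.INTER_CUBIC)
cv2.imwrite('pics/topz6.png',cv2.imread('pics/topz.png'));cv2.imwrite('pics/scz6.png',b)
E
```

```text
(no output)
```

View pics/topz6.png

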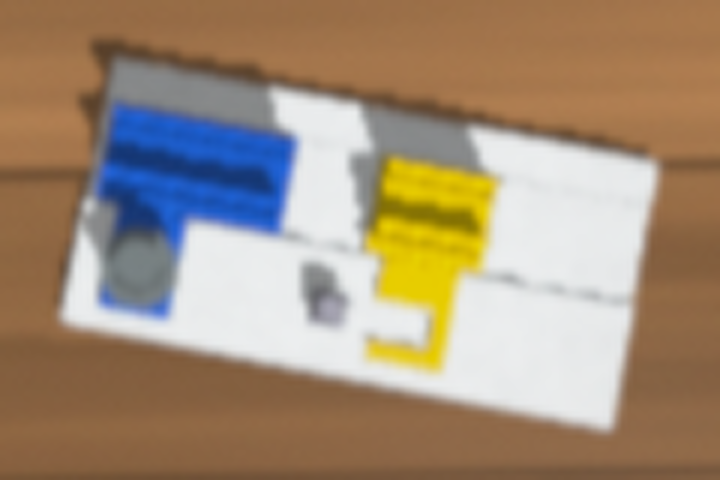

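View pics/scz6.png

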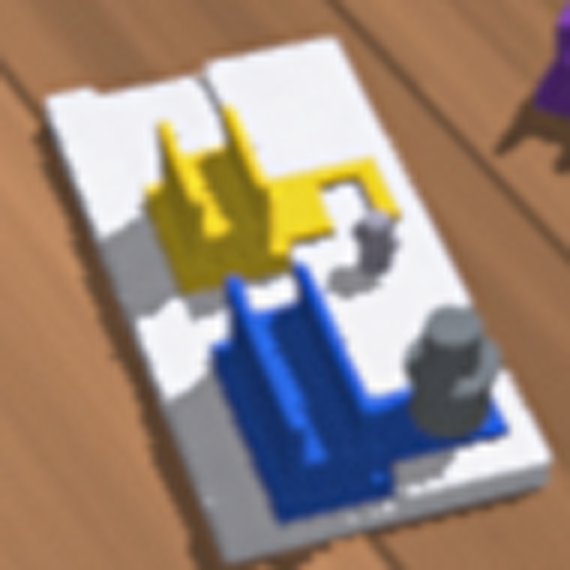

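The crops show the stud tip at about (300,225) in top and (277,196) in scene, with the slot opening towards the stud. Now I'll combine the two views.

```bash
cat >> h.py <<'E'
def tri(a,b):
    A=[];B=[]
    for n,(u,v) in(('top',a),('scene',b)):
        f,cx,cy,T=cam(n); r=T[:3,:3]@np.array([(u-cx)/f,(v-cy)/f,1]); r/=np.linalg.norm(r); M=np.eye(3)-np.outer(r,r); A.append(M); B.append(M@T[:3,3])
    return np.linalg.lstsq(np.vstack(A),np.hstack(B),rcond=None)[0]
E
python3 - <<'E'
from h import *
print('stud tip',ray('top',300.1,225.4,.041),ray('scene',277.1,196.2,.041),tri((300.1,225.4),(277.1,196.2)))
c=np.array([.5546,-.1432]); a=np.radians(-11.8); ex=np.array([np.cos(a),np.sin(a)]); ey=np.array([-ex[1],ex[0]])
r=lambda x,y:c+x/1000*ex+y/1000*ey
st=r(-38,10); print('stud',st)
for p in(st,r(-38,105),r(20,40)): print(p,[proj(n,[*p,.041]) for n in('top','scene')])
# yellow contours at the top plane, relative to blue: rail coordinates in each view
for n in('top','scene'):
    D=np.load(n+'0.npz');im=D['im'];H,S,V=cv2.split(cv2.cvtColor(im,cv2.COLOR_BGR2HSV));v,u=np.mgrid[0:420,0:560]
    for nm,lo,hi in(('yel',20,35),('blu',100,125)):
        m=(H>lo)&(H<hi)&(S>130)&(u>225)&(u<330)&(v>170)&(v<250)
        P=np.array([ray(n,x,y,.059)[:2] for y,x in zip(*np.nonzero(m))])-c
        print(n,nm,'y range at z59',np.percentile(P@ey,[1,99])*1000,'x',np.percentile(P@ex,[1,99])*1000)
E
```

```text
stud tip [ 0.52007386 -0.12765907  0.041     ] [ 0.52165835 -0.12508375  0.041     ] [ 0.5202197  -0.12772784  0.0382523 ]
stud [ 0.519448   -0.12564048]
[ 0.519448   -0.12564048] [(np.float64(299.4188219411216), np.float64(225.62294090835886)), (np.float64(277.7408316225977), np.float64(195.7690685073644))]
[ 0.53887512 -0.03264807] [(np.float64(267.74151255977904), np.float64(219.5532945659705)), (np.float64(290.549302578701), np.float64(221.09345313465394))]
[ 0.58235719 -0.10813523] [(np.float64(293.0423267865568), np.float64(204.54395427243946)), (np.float64(259.3937750434347), np.float64(208.73156783552756))]
top yel y range at z59 [-56.49248907  -2.71387802] x [-58.66102511  36.98868927]
top blu y range at z59 [ 43.02646842 129.77574983] x [-22.54768477  37.50700102]
scene yel y range at z59 [-49.18369038  44.25044759] x [-37.96180023  55.95887642]Traceback (most recent call last):
  File "<stdin>", line 12, in <module>
  File "h.py", line 9, in ray
    f,cx,cy,T=cam(n); r=T[:3,:3]@np.array([(u-cx)/f,(v-cy)/f,1]); o=T[:3,3]; return o+r*(z-o[2])/r[2]
              ~~~^^^
  File "h.py", line 4, in cam
    c=cams.calibration(n); f=210/np.tan(np.radians(c['vertical_fov']/2)); return f,c['cx'],c['cy'],np.array(c['extrinsics'])
ValueError: time passes only in moves, steps and waits
```

```bash

for i in 1 2; do python3 -m crank '{"hand":[0,0,0,0,0],"translation":[[0,-0.028,0.030],[0,-0.057,0.06],[0,-0.085,0.089],[0,-0.113,0.119],[0,-0.1415,0.149]],"dr":[[0,0,0],[0,0,0],[0,0,0],[0,0,0],[0,0,0]]}' | tail -8; done
python3 -m crank '{"hand":[0,0,0,0,0],"translation":[[0,-0.028,0.030],[0,-0.057,0.06],[0,-0.085,0.089],[0,-0.113,0.119],[0,-0.1415,0.149]],"dr":[[0,0,0],[0,0,0],[0,0,0],[0,0,0],[0,0,0]]}' | tail -8
```

```text
time_s: 0.6
position: [0.2525, 0.3528, 0.2311]
tool_rot: [[-0.0, 0.265, 0.964], [-0.0, 0.964, -0.265], [-1.0, -0.0, -0.0]]
ft_force: [0.4, 1.0, -0.3]
grip_width: 0.0854
time_s: 1.1
position: [0.3586, 0.1767, 0.2312]
tool_rot: [[-0.0, 0.266, 0.964], [0.0, 0.964, -0.266], [-1.0, -0.0, -0.0]]
ft_force: [0.6, -0.9, 0.6]
grip_width: 0.0854
time_s: 1.6
position: [0.4647, 0.0006, 0.2311]
tool_rot: [[-0.0, 0.266, 0.964], [0.0, 0.964, -0.266], [-1.0, 0.0, -0.0]]
ft_force: [0.1, 0.3, -0.1]
grip_width: 0.0852
```

```bash

python3 -m crank '{"hand":[0,0,0,0,0],"translation":[[0,-0.028,0.030],[0,-0.057,0.06],[0,-0.085,0.089],[0,-0.113,0.119],[0,-0.1415,0.149]],"dr":[[0,0,0],[0,0,0],[0,0,0],[0,0,0],[0,0,0]]}' | tail -8
for i in 1 2 3; do python3 -m crank '{"hand":[60,60,60,60],"translation":[[0.01,0,0],[0.02,0,0],[0.025,0,0],[0.03,0,0]],"dr":[[0.126,0,0],[0.252,0,0],[0.377,0,0],[0.503,0,0]]}' 30| tail -8; done
python3 - <<'E'
from h import *
im,d=cams.get_image('top');im2,_=cams.get_image('scene')
a=cv2.resize(im[150:270,230:370],None,fx=4,fy=4);b=cv2.resize(im2[130:270,190:330],(480,480))
cv2.imwrite('pics/a1.png',np.hstack([cv2.resize(a[:,:],(400,343)),cv2.resize(b,(343,343))]))
E
```

```text
time_s: 2.1
position: [0.5709, -0.1752, 0.2309]
tool_rot: [[-0.001, 0.266, 0.964], [0.0, 0.964, -0.266], [-1.0, 0.0, -0.001]]
ft_force: [0.2, 1.0, 0.3]
grip_width: 0.085
time_s: 2.5
position: [0.5701, -0.1737, 0.2004]
tool_rot: [[-0.001, 0.701, 0.713], [0.001, 0.713, -0.701], [-1.0, -0.0, -0.001]]
ft_force: [0.2, -0.2, -0.2]
grip_width: 0.0651
time_s: 2.9
position: [0.5701, -0.1736, 0.1705]
tool_rot: [[-0.001, 0.958, 0.287], [0.001, 0.287, -0.958], [-1.0, -0.001, -0.001]]
ft_force: [-0.5, -0.7, -0.3]
grip_width: 0.0653
time_s: 3.3
position: [0.5701, -0.1736, 0.1406]
tool_rot: [[-0.001, 0.978, -0.211], [0.001, -0.211, -0.978], [-1.0, -0.001, -0.0]]
ft_force: [0.1, -0.0, 0.1]
grip_width: 0.0653
```

View pics/a1.png

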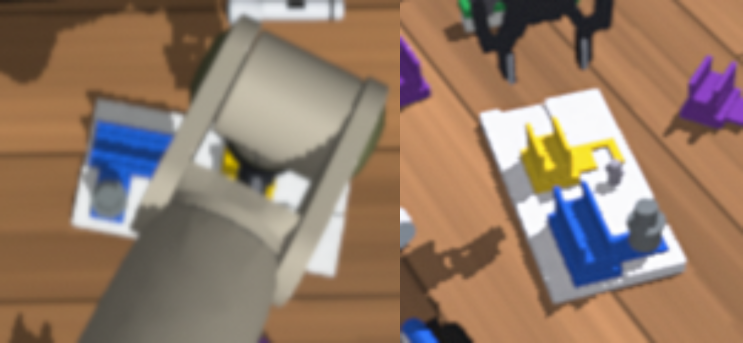

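The gripper is above the keeper, with fingertips at (510,70) and (585,55) in the composite on either side of it. Descending and closing.

```bash

python3 -m crank '{"hand":[60,60,60,60,60],"translation":[[0.03,0,0],[0.06,0,0],[0.08,0,0],[0.1,0,0],[0.112,0,0]],"dr":[[0,0,0],[0,0,0],[0,0,0],[0,0,0],[0,0,0]]}' 30| tail -8
for i in 1 2; do python3 -m crank '{"hand":[200,200,200,200],"translation":[[0,0,0],[0,0,0],[0,0,0],[0,0,0]],"dr":[[0,0,0],[0,0,0],[0,0,0],[0,0,0]]}' 30| tail -8;done

```

```text
time_s: 3.9
position: [0.5699, -0.1735, 0.0279]
tool_rot: [[-0.002, 0.979, -0.203], [0.001, -0.203, -0.979], [-1.0, -0.002, -0.001]]
ft_force: [0.4, 0.3, -0.5]
grip_width: 0.0655
time_s: 4.3
position: [0.5705, -0.1738, 0.0301]
tool_rot: [[0.001, 0.979, -0.205], [-0.001, -0.205, -0.979], [-1.0, 0.001, 0.0]]
ft_force: [-1.5, 0.4, 1.8]
grip_width: 0.0353
time_s: 4.7
position: [0.5706, -0.1738, 0.0302]
tool_rot: [[0.001, 0.979, -0.205], [-0.001, -0.205, -0.979], [-1.0, 0.001, 0.0]]
ft_force: [-2.2, 0.8, 6.4]
grip_width: 0.0357
```

```bash

python3 -m crank '{"hand":[200,200,200,200,200],"translation":[[-0.002,0,0],[-0.002,0,-0.007],[-0.002,0,-0.014],[-0.002,0,-0.021],[-0.002,0,-0.028]],"dr":[[0,0,0],[0,0,0],[0,0,0],[0,0,0],[0,0,0]]}' 30| tail -8
python3 -m crank '{"hand":[200,200,200,200],"translation":[[0,0,-0.002],[0,0,-0.004],[0,0,-0.006],[0,0,-0.006]],"dr":[[0,0,0],[0,0,0],[0,0,0],[0,0,0]]}' 30| tail -8

```

```text
time_s: 5.2
position: [0.5762, -0.1454, 0.0312]
tool_rot: [[-0.0, 0.979, -0.205], [0.0, -0.205, -0.979], [-1.0, -0.0, -0.0]]
ft_force: [-0.4, -1.0, -1.1]
grip_width: 0.0354
time_s: 5.6
position: [0.5774, -0.1404, 0.0313]
tool_rot: [[0.0, 0.979, -0.206], [0.0, -0.206, -0.979], [-1.0, 0.0, -0.0]]
ft_force: [1.2, -0.5, -0.3]
grip_width: 0.0355
```

```bash

for i in 1 2 3 4; do python3 -m crank '{"hand":[200,200,200],"translation":[[0,0,-0.0015],[0,0,-0.003],[0,0,-0.003]],"dr":[[0,0,0],[0,0,0],[0,0,0]]}' 30| grep -E "pos|ft"; done

```

```text
position: [0.5779, -0.1374, 0.0313]
ft_force: [-0.3, -0.1, -1.6]
position: [0.5786, -0.1344, 0.0313]
ft_force: [0.9, -0.1, -1.2]
position: [0.579, -0.1324, 0.0314]
ft_force: [-1.7, -3.9, -1.2]
position: [0.5793, -0.1313, 0.0319]
ft_force: [-6.6, -13.2, 2.7]
```

```bash

python3 -m crank '{"hand":[200,200,200,200],"translation":[[0,0,0],[0,0,0.001],[0,0,0.001],[0,0,0.001]],"dr":[[0,0,0],[0,0,0],[0,0,0],[0,0,0]]}' 30| grep -E "pos|ft"
python3 -m crank '{"hand":[60,60,60,60],"translation":[[0,0,0],[0,0,0],[0,0,0],[0,0,0]],"dr":[[0,0,0],[0,0,0],[0,0,0],[0,0,0]]}' 30| grep -E "pos|ft|grip"
for i in 1 2 3; do python3 -m crank '{"hand":[60,60,60,60],"translation":[[-0.03,0,0],[-0.04,0,0],[-0.06,0,0],[-0.065,0,0]],"dr":[[0,0,0],[0,0,0],[0,0,0],[0,0,0]]}' 30| grep -E "pos|ft|grip"; done

```

```text
position: [0.5793, -0.1314, 0.0318]
ft_force: [-4.8, -8.5, 1.9]
position: [0.5796, -0.1294, 0.0313]
ft_force: [0.4, -0.3, 0.5]
grip_width: 0.0652
position: [0.5804, -0.1299, 0.098]
ft_force: [0.4, 1.3, 0.0]
grip_width: 0.0654
position: [0.5801, -0.1299, 0.1623]
ft_force: [0.2, 0.6, -0.1]
grip_width: 0.0651
position: [0.5801, -0.1299, 0.227]
ft_force: [0.5, 0.5, -0.1]
grip_width: 0.0654
```

```bash

for i in 1 2; do python3 -m crank '{"hand":[60,60,60,60,60],"translation":[[0,-0.0035,-0.035],[0,-0.007,-0.07],[0,-0.01,-0.105],[0,-0.0133,-0.141],[0,-0.0165,-0.176]],"dr":[[0,0,0],[0,0,0],[0,0,0],[0,0,0],[0,0,0]]}' 30| grep -E "pos|ft|grip"; done
for i in 1 2 3 4; do python3 -m crank '{"hand":[90,90,90],"translation":[[0.0,0,0],[0.02,0,0],[0.03,0,0]],"dr":[[-0.131,0,0],[-0.262,0,0],[-0.393,0,0]]}' 30| grep -E "pos|rot|ft|grip"; done
python3 -m crank '{"hand":[90,90],"translation":[[0,0,0],[0,0,0]],"dr":[[0,0,0],[0,0,0]]}' 30
python3 - <<'E'
from h import *
im,d=cams.get_image('top');im2,_=cams.get_image('scene')
print(proj('scene',[.62,.2215,.038]),proj('scene',[*sensors.observe()['position']]))
a=im[170:270,240:360];b=im2[230:350,255:375];cc=im2[160:255,215:310]
cv2.imwrite('pics/a2.png',np.hstack([cv2.resize(x,(390,390),interpolation=cv2.INTER_CUBIC) for x in (cc,b)]))
E
```

```text
position: [0.5994, 0.0475, 0.2247]
ft_force: [0.8, -0.7, 0.0]
grip_width: 0.0652
position: [0.6195, 0.2231, 0.2245]
ft_force: [-0.7, 0.5, 0.4]
grip_width: 0.0653
position: [0.619, 0.2219, 0.1931]
tool_rot: [[-0.003, 0.982, 0.191], [-0.001, 0.191, -0.982], [-1.0, -0.003, -0.0]]
ft_force: [0.2, 0.0, 0.4]
grip_width: 0.0551
position: [0.6189, 0.2215, 0.1632]
tool_rot: [[-0.003, 0.834, 0.552], [-0.001, 0.552, -0.834], [-1.0, -0.003, -0.001]]
ft_force: [-0.5, 0.3, 0.2]
grip_width: 0.0553
position: [0.6188, 0.2215, 0.1333]
tool_rot: [[-0.003, 0.559, 0.829], [-0.0, 0.829, -0.559], [-1.0, -0.002, -0.002]]
ft_force: [0.3, -0.8, -0.5]
grip_width: 0.0553
position: [0.6187, 0.2214, 0.1033]
tool_rot: [[-0.003, 0.199, 0.98], [-0.001, 0.98, -0.199], [-1.0, -0.001, -0.003]]
ft_force: [-0.6, 0.5, -0.3]
grip_width: 0.0554
time_s: 11.2
position: [0.6195, 0.2216, 0.1057]
tool_rot: [[-0.001, 0.208, 0.978], [-0.0, 0.978, -0.208], [-1.0, -0.0, -0.001]]
ft_force: [0.4, -0.8, -0.3]
grip_width: 0.0555
(np.float64(321.78899803911037), np.float64(311.7199711830858)) (np.float64(323.9521062136607), np.float64(291.42833254504706))
```

View pics/a2.png

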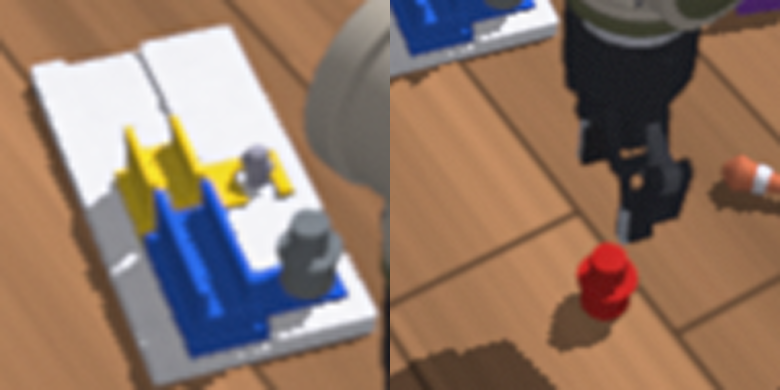

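Keeper flush with the stud in its slot, and the cap upright at about (322,310) in the scene image. Descending to grip the knob just above the flange.

```bash

python3 -m crank '{"hand":[90,90,90,90,90],"translation":[[0.02,0,0],[0.04,0,0],[0.06,0,0],[0.075,0,0],[0.075,0,0]],"dr":[[0,0,0],[0,0,0],[0,0,0],[0,0,0],[0,0,0]]}' 40| grep -E "pos|ft|grip"
for i in 1 2; do python3 -m crank '{"hand":[230,230,230,230],"translation":[[0,0,0],[0,0,0],[0,0,0],[0,0,0]],"dr":[[0,0,0],[0,0,0],[0,0,0],[0,0,0]]}' 50| grep -E "pos|rot|ft|grip"; done
```

```text
position: [0.6188, 0.2214, 0.0298]
ft_force: [0.3, -0.6, 0.3]
grip_width: 0.0552
position: [0.6203, 0.2216, 0.0327]
tool_rot: [[0.003, 0.205, 0.979], [0.0, 0.979, -0.205], [-1.0, 0.001, 0.002]]
ft_force: [0.2, -1.9, 6.7]
grip_width: 0.0217
position: [0.6204, 0.2217, 0.0328]
tool_rot: [[0.003, 0.204, 0.979], [0.0, 0.979, -0.204], [-1.0, 0.001, 0.002]]
ft_force: [-1.6, -1.1, 6.1]
grip_width: 0.0218
```

```bash

python3 -m crank '{"hand":[230,230,230,230,230],"translation":[[-0.02,0,0],[-0.05,0,0],[-0.08,0,0],[-0.11,0,0],[-0.11,0,0]],"dr":[[0,0,0],[0,0,0],[0,0,0],[0,0,0],[0,0,0]]}' 50| grep -E "pos|ft|grip"
for i in 1 2; do python3 -m crank '{"hand":[230,230,230,230,230],"translation":[[0,-0.036,-0.0027],[0,-0.072,-0.0054],[0,-0.108,-0.008],[0,-0.144,-0.0107],[0,-0.18,-0.0135]],"dr":[[0,0,0],[0,0,0],[0,0,0],[0,0,0],[0,0,0]]}' 50| grep -E "pos|rot|ft|grip"; done
python3 -m crank '{"hand":[230,230,230],"translation":[[0.02,0,0],[0.04,0,0],[0.04,0,0]],"dr":[[0,0,0],[0,0,0],[0,0,0]]}' 50| grep -E "pos|rot|ft|grip"
cat > v.py <<'E'
from h import *
import sys
im,d=cams.get_image('top');im2,d2=cams.get_image('scene'); np.savez(sys.argv[1]+'.npz',t=im,s=im2,d=d,d2=d2)
p=sensors.observe()['position'];print(p)
cv2.imwrite(f'pics/{sys.argv[1]}.png',np.hstack([cv2.resize(x,(400,400),interpolation=cv2.INTER_CUBIC) for x in (im[180:260,260:340],im2[130:230,230:330])]))
E
python3 v.py b1
```

```text
position: [0.6213, 0.222, 0.1462]
ft_force: [0.4, 0.5, 0.1]
grip_width: 0.0222
position: [0.5688, 0.0469, 0.1408]
tool_rot: [[-0.001, 0.204, 0.979], [0.0, 0.979, -0.204], [-1.0, -0.0, -0.001]]
ft_force: [0.5, 0.4, -0.1]
grip_width: 0.0214
position: [0.5188, -0.1265, 0.1408]
tool_rot: [[-0.001, 0.204, 0.979], [0.0, 0.979, -0.204], [-1.0, 0.0, -0.001]]
ft_force: [1.6, -0.1, -0.9]
grip_width: 0.0219
position: [0.5181, -0.1249, 0.0989]
tool_rot: [[-0.005, 0.205, 0.979], [0.002, 0.979, -0.205], [-1.0, 0.001, -0.005]]
ft_force: [-0.8, 0.8, 0.4]
grip_width: 0.0218
[ 0.5196143  -0.12515899  0.10138481]
```

View pics/b1.png

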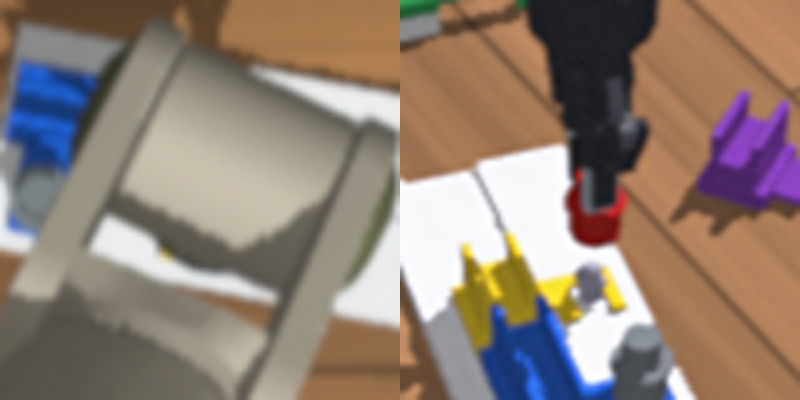

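Scene half: the cap hangs upright at about (598,215) of the composite, roughly above the stud at (592,280). Now measuring cap and stud in the same scene image.

```bash
python3 - <<'E'
from h import *
D=np.load('b1.npz'); im=D['s']; H,S,V=cv2.split(cv2.cvtColor(im,cv2.COLOR_BGR2HSV))
F=cam('scene')
m=((H<8)|(H>172))&(S>150)&(V>50); m[:160]=0;m[200:]=0;m[:,:265]=0;m[:,295:]=0
v,u=np.nonzero(m)
for r in range(v.min(),v.max()+1): print(r,u[v==r].min(),u[v==r].max(),end=' | ')
zc=.1014-.0328
p=np.array([.5196,-.1252])
def sil(p,z,r):
    a=np.linspace(0,2*np.pi,60); q=np.array([proj('scene',[p[0]+r*np.cos(t),p[1]+r*np.sin(t),z]) for t in a[::3]]); return q.min(0),q.max(0)
print('\nexpected skirt bottom',sil(p,zc,.017),'flange',sil(p,zc+.026,.020))
# stud profile: gray/less-white pixels
g=im[190:212,268:288].astype(int); print(g.sum(2)//3)
s=np.array([.5205,-.126]); print('expected stud', sil(s,.041,.0055), sil(s,.030,.010))
E
```

```text
172 274 274 | 173 274 274 | 174 274 274 | 175 274 274 | 176 274 274 | 177 273 285 | 178 273 286 | 179 272 286 | 180 272 286 | 181 272 286 | 182 273 285 | 183 273 285 | 184 273 284 | 185 273 284 | 186 273 284 | 187 274 284 | 188 274 284 | 189 274 284 | 190 276 280 | 
expected skirt bottom (array([270.95699592, 183.20068597]), array([284.62511363, 192.29761952])) flange (array([269.65292509, 174.49788282]), array([285.95948259, 185.1786937 ]))
[[249 250 251 253 251 211 140  89  58  47  45  45  55  76  91 106 116 122
  128 127]
 [249 250 250 251 253 251 234 187 151 127 114 117 140 172 186 185 152 128
  127 128]
 [249 249 250 250 251 253 253 252 248 236 224 228 244 252 252 242 191 135
  121 126]
 [249 249 250 250 250 250 251 253 254 253 252 252 253 254 253 252 232 165
  123 122]
 [249 249 250 250 250 250 251 251 251 248 250 252 252 252 251 252 249 204
  135 119]
 [249 250 250 250 250 251 251 242 230 224 225 236 247 250 251 251 252 232
  164 120]
 [250 250 251 251 253 252 235 193 179 184 191 198 211 226 246 251 252 250
  202 135]
 [251 251 251 252 252 235 174 124 124 140 157 158 169 192 2
[... 680 characters left out ...]
62 167 171 189
  228 250]
 [137 131 111  97  95 104 126 138 140 157 219 251 253 215 148 145 147 151
  195 244]
 [115 108  99  97 100 112 132 145 152 176 223 249 252 220 142 120 128 159
  209 244]
 [131 124 104  96 107 139 158 166 191 233 246 251 251 228 185 171 190 233
  248 251]
 [141 135 112  95 100 120 146 197 239 251 252 251 250 248 247 247 249 252
  253 252]
 [136 146 131 114 121 150 186 236 252 252 250 250 250 250 251 252 252 252
  252 251]
 [131 156 158 146 182 235 248 251 252 250 250 249 249 250 250 251 251 251
  241 216]]
expected stud (array([275.13000981, 194.35852734]), array([279.48675656, 197.30558987])) (array([273.36573807, 196.35317012]), array([281.24214727, 201.71427081]))
```

```bash

python3 -m crank '{"hand":[230,230,230,230],"translation":[[0,0.001,0.004],[0.008,0.001,0.004],[0.016,0.001,0.004],[0.016,0.001,0.004]],"dr":[[0,0,0],[0,0,0],[0,0,0],[0,0,0]]}' 50| grep -E "pos|rot|ft|grip"
python3 - <<'E'
from h import *
im,d=cams.get_image('scene'); p=sensors.observe()['position']; print(p)
np.savez('b2.npz',s=im)
o=cv2.resize(im[165:215,255:305],(600,600),interpolation=cv2.INTER_NEAREST)
cv2.imwrite('pics/b2.png',o)
H,S,V=cv2.split(cv2.cvtColor(im,cv2.COLOR_BGR2HSV))
m=((H<8)|(H>172))&(S>120)&(V>40); m[:165]=0;m[205:]=0;m[:,:265]=0;m[:,295:]=0
v,u=np.nonzero(m)
for r in range(v.min(),v.max()+1): print(r,u[v==r].min(),u[v==r].max(),end=' | ')
E
```

```text
position: [0.5232, -0.1247, 0.0841]
tool_rot: [[-0.002, 0.204, 0.979], [0.001, 0.979, -0.204], [-1.0, 0.001, -0.002]]
ft_force: [-0.5, 0.1, -0.3]
grip_width: 0.022
[ 0.52343591 -0.12491411  0.08469526]
178 272 273 | 179 272 273 | 180 272 273 | 181 273 273 | 182 272 283 | 183 271 284 | 184 271 284 | 185 271 284 | 186 271 284 | 187 271 284 | 188 271 284 | 189 272 283 | 190 272 283 | 191 272 283 | 192 272 282 | 193 272 282 | 194 272 281 | 195 273 280 | 196 274 279 | 197 276 277 |
```

View pics/b2.png

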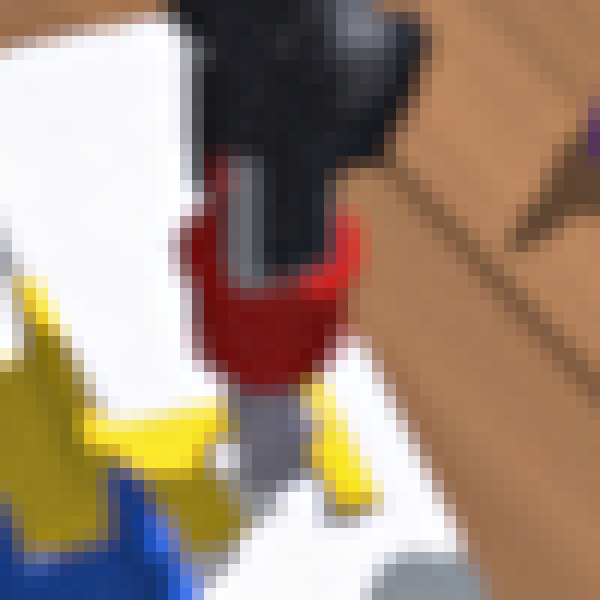

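The cap's skirt centre (272 in the crop) lines up with the stud's (273) across the view. Along the rail it wants about 1 mm more +y. Going down.

```bash

python3 -m crank '{"hand":[230,230,230,230],"translation":[[0.004,0.001,0],[0.008,0.001,0],[0.01,0.001,0],[0.01,0.001,0]],"dr":[[0,0,0],[0,0,0],[0,0,0],[0,0,0]]}' 80| grep -E "pos|rot|ft|grip"
python3 -m crank '{"hand":[230,230,230],"translation":[[0.002,0,0],[0.004,0,0],[0.004,0,0]],"dr":[[0,0,0],[0,0,0],[0,0,0]]}' 80| grep -E "pos|ft|grip|torq"
```

```text
position: [0.5238, -0.1241, 0.075]
tool_rot: [[-0.001, 0.204, 0.979], [0.0, 0.979, -0.204], [-1.0, 0.0, -0.001]]
ft_force: [0.1, 0.5, -0.6]
grip_width: 0.0209
position: [0.5239, -0.1242, 0.0712]
ft_force: [-1.1, -0.0, 0.6]
grip_width: 0.0209
```

```bash

for i in 1 2 3; do python3 -m crank '{"hand":[230,230,230],"translation":[[0.001,0,0],[0.002,0,0],[0.002,0,0]],"dr":[[0,0,0],[0,0,0],[0,0,0]]}' 80| grep -E "pos|ft|grip|torq"; done
```

```text
position: [0.5237, -0.1242, 0.0692]
ft_force: [-1.6, -0.4, 0.4]
grip_width: 0.0208
position: [0.5237, -0.1242, 0.0671]
ft_force: [-3.0, -1.5, 0.4]
grip_width: 0.0208
position: [0.5244, -0.1244, 0.0662]
ft_force: [-3.5, -1.5, 9.2]
grip_width: 0.0209
```

```bash

python3 -m crank '{"hand":[230,230],"translation":[[0,-0.0003,-0.001],[0,-0.0003,-0.001]],"dr":[[0,0,0],[0,0,0]]}' 100| grep -E "pos|ft|grip|torq"
for i in 1 2 3 4; do python3 -m crank '{"hand":[230,230,230],"translation":[[0.001,0,0],[0.0015,0,0],[0.0015,0,0]],"dr":[[0,0,0],[0,0,0],[0,0,0]]}' 100| grep -E "pos|ft|grip"; done
```

```text
position: [0.5236, -0.1245, 0.0662]
ft_force: [-1.4, -0.1, 8.7]
grip_width: 0.02
position: [0.5241, -0.1247, 0.0656]
ft_force: [-3.6, -0.2, 16.2]
grip_width: 0.0198
position: [0.5241, -0.1247, 0.0643]
ft_force: [-3.8, -0.6, 17.2]
grip_width: 0.02
position: [0.5229, -0.1243, 0.061]
ft_force: [-1.9, -2.5, 0.6]
grip_width: 0.0199
position: [0.5229, -0.1244, 0.0592]
ft_force: [-1.9, -2.5, 3.0]
grip_width: 0.0204
```

Click felt: force fell from 17 to under 1 N about 10 mm above home. Continuing down.

```bash

for i in 1 2 3 4; do python3 -m crank '{"hand":[230,230,230],"translation":[[0.001,0,0],[0.002,0,0],[0.002,0,0]],"dr":[[0,0,0],[0,0,0],[0,0,0]]}' 100| grep -E "pos|ft|grip"; done
```

```text
position: [0.5224, -0.1241, 0.0563]
ft_force: [-1.8, -2.6, -8.0]
grip_width: 0.02
position: [0.5224, -0.124, 0.0543]
ft_force: [-1.8, -3.9, -13.9]
grip_width: 0.0204
position: [0.5229, -0.1241, 0.0532]
ft_force: [-2.8, -2.3, -8.1]
grip_width: 0.0203
position: [0.5232, -0.1243, 0.0521]
ft_force: [-3.7, -1.2, 2.7]
grip_width: 0.0203
```

```bash

for i in 1 2 3; do python3 -m crank '{"hand":[230,230,230],"translation":[[0.0005,0,0],[0.001,0,0],[0.001,0,0]],"dr":[[0,0,0],[0,0,0],[0,0,0]]}' 100| grep -E "pos|ft|grip|rot"; done
```

```text
position: [0.5233, -0.1243, 0.0519]
tool_rot: [[0.002, 0.204, 0.979], [-0.001, 0.979, -0.204], [-1.0, -0.0, 0.002]]
ft_force: [-6.8, 0.5, 14.2]
grip_width: 0.0199
position: [0.5234, -0.1243, 0.0518]
tool_rot: [[0.002, 0.204, 0.979], [-0.001, 0.979, -0.204], [-1.0, -0.001, 0.003]]
ft_force: [-9.3, 1.2, 21.8]
grip_width: 0.0202
position: [0.5234, -0.1244, 0.0517]
tool_rot: [[0.003, 0.204, 0.979], [-0.002, 0.979, -0.204], [-1.0, -0.001, 0.003]]
ft_force: [-12.4, 1.9, 31.3]
grip_width: 0.0205
```

Hard stop at TCP z 0.0518, exactly the predicted home height. I'll ease the push and side load, then check.

```bash

python3 -m crank '{"hand":[230,230,230,230],"translation":[[-0.001,0,-0.001],[-0.001,0,-0.001],[-0.001,0,-0.001],[-0.001,0,-0.001]],"dr":[[0,0,0],[0,0,0],[0,0,0],[0,0,0]]}' 100| grep -E "time|pos|ft|grip|rot"
python3 - <<'E'
from h import *
im,d=cams.get_image('scene'); print(sensors.observe()['ft_force'])
cv2.imwrite('pics/b3.png',cv2.resize(im[160:250,220:310],(720,720),interpolation=cv2.INTER_CUBIC)[:600])
E
```

```text
time_s: 20.45
position: [0.523, -0.1243, 0.0517]
tool_rot: [[0.004, 0.204, 0.979], [-0.002, 0.979, -0.204], [-1.0, -0.001, 0.004]]
ft_force: [-6.4, 0.4, 19.7]
grip_width: 0.0201
[-7.38966348  1.26378375 20.12122842]
```

View pics/b3.png

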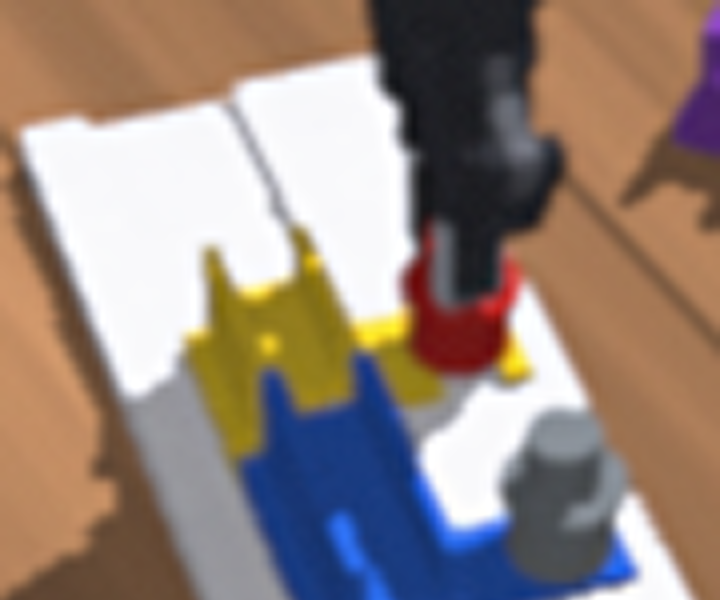

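The cap is seated on the tongue at about (460,330), and the keeper meets the blue neighbour along (240,455)–(400,400). A final check on whether the keeper moved during the press.

```bash
python3 - <<'E'
from h import *
im,d=cams.get_image('scene'); o=np.load('b1.npz')['s']
a=cv2.cvtColor(o[186:215,238:264],6).astype(np.float32); b=cv2.cvtColor(im[186:215,238:264],6).astype(np.float32)
w=cv2.createHanningWindow(a.shape[::-1],cv2.CV_32F)
print('keeper shift px b1->now',cv2.phaseCorrelate(a,b,w)); s=sensors.observe(); print(s['ft_force'],s['time_s'])
E
python3 -m crank '{"hand":[230,230,230],"translation":[[0,0,0],[0,0,0],[0,0,0]],"dr":[[0,0,0],[0,0,0],[0,0,0]]}' 100| grep -E "pos|ft|grip"
```

```text
keeper shift px b1->now ((0.6133335154592565, 0.5501078141106053), 0.8210935051058545)
[-6.31390403  0.02318295 19.69097004] 20.55
position: [0.523, -0.1243, 0.0518]
ft_force: [-6.2, 0.4, 19.1]
grip_width: 0.0201
```

```bash
python3 - <<'E'
from h import *
im,d=cams.get_image('scene'); S0=np.load('scene0.npz')['im']; o=np.load('b1.npz')['s']; o2=np.load('b2.npz')['s']
def edge(i,dx,dy):  # clip-arm tips region, keeper-only, over the white rail/groove
    H,S,V=cv2.split(cv2.cvtColor(i,40)); m=((H>18)&(H<36)&(S>110)).astype(np.uint8); m[:,:235]=0; m[:175]=0;m[225:]=0; m[:,266:]=0
    v,u=np.nonzero(m); return m.sum(),u.mean().round(2),v.mean().round(2),u.min(),v.min()
for n,i in(('b1',o),('b2',o2),('now',im)): print(n,edge(i,0,0))
for n,i in(('b1',o),('b2',o2),('now',im)): print(n); print(i[185:200:1,246].astype(int)[:,0], i[196:222,250,0])
# template match of arm tip patch, static blue patch as control
g=lambda i:cv2.cvtColor(i,6)
for nm,(r,c) in(('armtips',(slice(188,198),slice(242,262))),('blue control',(slice(215,240),slice(258,280)))):
    for n,i in(('b2',o2),('now',im)):
        print(nm,n,cv2.phaseCorrelate(g(o)[r,c].astype(np.float32),g(i)[r,c].astype(np.float32)))
big=[cv2.resize(i[180:225,232:277],(395,395),interpolation=cv2.INTER_CUBIC) for i in(o,im)]
cv2.imwrite('pics/c.png',np.hstack(big))
E
```

```text
b1 (np.uint64(312), np.float64(253.65), np.float64(202.54), np.int64(243), np.int64(189))
b2 (np.uint64(312), np.float64(253.68), np.float64(202.57), np.int64(243), np.int64(189))
now (np.uint64(310), np.float64(253.68), np.float64(202.71), np.int64(243), np.int64(189))
b1
[251 251 251 253 253 208 111  65  53  57  74  80  83  82  84] [111  43  32  37  30  28  25  25  26  25  23  23  25  24  23  24  22  24
  24  26  58 102 114 113 116 129]
b2
[251 251 251 253 252 208 111  61  48  56  74  81  82  82  85] [110  52  45  38  31  29  27  26  27  26  25  22  23  22  24  24  26  24
  21  26  56 100 113 113 116 129]
now
[251 251 251 252 253 202 105  58  49  57  72  80  83  83  83] [110  40  24  26  29  26  29  26  27  24  23  23  23  21  21  22  24  25
  21  25  58 103 114 112 117 129]
armtips b2 ((0.26618618573965414, -0.46704687543705337), 1.0519150438904763)
armtips now ((0.30382081938107675, -0.08598441454078998), 1.01458855509758)
blue control b2 ((-0.08593006480917431, 0.46007013650625694), 0.9709631021817525)
blue control now ((-0.0701776783694612, 0.636094285082125), 0.9942148669560751)
```

View pics/c.png

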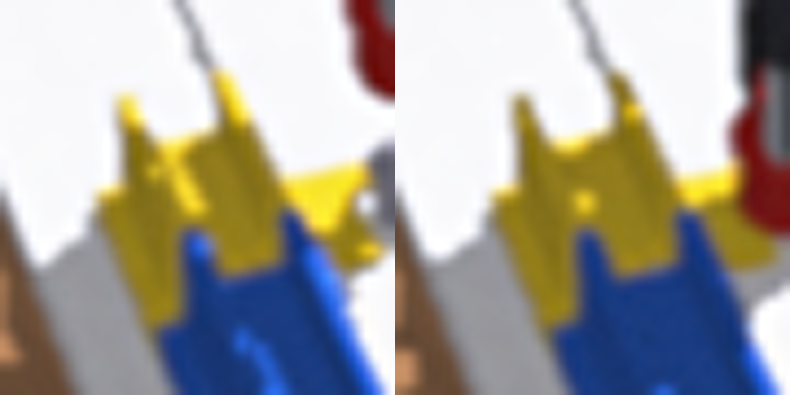

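The two pictures match: the keeper's edges are at the same pixels, and only the gripper's shadow changed. It was flush before the press and still is, so I'm handing in.

```bash
python3 -c "
from rig import env,sensors
s=sensors.observe();print(s['time_s'],s['position'],s['ft_force'])
print(env.close_job())"
```

```text
20.9 [ 0.52301982 -0.1243002   0.05174551] [-7.08825768  0.48723008 19.29357916]
the job is handed in; nothing more can be done
None
```

I slid the yellow keeper about 42 mm along the rail until it met the blue neighbour, then pressed the red cap through its click until it was fully home. The job was handed in at 20.9 s with the gripper still pressing the cap down; the hand-in reports no verdict.

**Keeper:** contact with the neighbour was clear at about 13 N, and I held it there before letting go. Scene pictures from before and after pressing show its edges at the same pixels, so it was still flush. A phase-correlation check suggested a shift of about 0.6 px. Most of that looks like the gripper's moving shadow, because a patch on the fixed blue part "moved" just as much.

**Cap:** it rested on the beads about 15 mm above home. It clicked near 10 mm (17 N falling to under 1 N), and the beads then pulled it down. It stopped hard at TCP height 0.0518 m, exactly the predicted home height.

**Last readings:** the push was about 19 N down, with a side load of about 7 N that I reduced but did not remove. The tool was tilted under 0.01 rad.

**Disagreements:** the two cameras differed by about 2–3 mm, so I lined the cap up with the stud in a single scene picture. I did not re-measure the mask, shells, flashlight and brush at the end; I saw no sign of contact with any of them.

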